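# Mesh the tablet cup into the press-to-run mill and hold it running

## Robot

A 6-joint arm with a two-finger parallel gripper is mounted at the origin on the work surface. World frame = base frame: x ahead of the robot, y to its left, z up, the work surface at z = 0. Lengths are in m, angles in degrees, forces in N, time in s.
With the tool pointing down it reaches from about 0.4 to 0.825 m from the base axis. Payload 7 kg.
Tool frame: the origin (TCP) lies midway between the tips of the shut fingers; the grasp point (between the pads) lies 19 mm behind it (ctrl.hold_point_z is the distance from the TCP to the grasp point, in m); z points along the fingers, y is the line along which they close (so a half turn about z gives the same grasp; the last joint's range is limited). The gripper opens to 88 mm and grips with 3 to 60 N. Pads are 19 mm wide; open, the fingers measure 130 mm over their backs; the gripper's body (78 mm by 193 mm) begins 47 mm behind the grasp point.
Start: joints at [-48.295, 20.546, 0.682, 0, -70.136, -16.507], TCP at [0.287, -0.611, 0.202] pointing down, gripper open.
Joint ranges: [-176.03, 176.03], [-82.01, 121.73], [-58.28, 71.71], [-173.87, 95.51], [-174.79, -0.11], [-173.66, 173.66]. Speed limits (degrees/s): [136.94, 136.94, 172.46, 180, 180, 180].

## Interface

Orientations are given as [roll, pitch, yaw] about the fixed x, y, z axes, in that order (R = Rz(yaw) Ry(pitch) Rx(roll)).
In Python, from plant import ctrl gives the robot as it stands.
- The arm moves only by the tool apply_moves, never from a script. Its argument "deltas" is a list of rows, each an object with "fingers": the finger opening in mm, from 0 to 87.6; "delta_pos": the shift along the tool's x, y, z in mm, a list of three; "angular": the turn, a rotation vector about the tool's x, y, z in degrees, a list of three. A call has 1 to 10 rows; each row is the pose to reach, as a shift and turn from the pose commanded when the call began, along the tool's axes at that moment; what a row does not reach only later rows make up. A row lasts 1/10 s, in which the tool goes at most 50 mm and 8.59 degrees, less where a joint would pass 70% of its speed; a pose out of reach is approached as far as the arm can. A call with a gripper value outside its range is refused whole. The fingers move at their own pace and stop on an object; the grip force is fixed at half the most. Time passes only in rows, so rows that repeat a pose let the fingers close. It gives the time, the measured TCP pose, the force, the opening and the grip force at its end, in the units of the state.
- ctrl.get_obs(): the state, without advancing time (a new reading comes with each control period).
- ctrl.snapshot(name): name is "side" or "top"; returns the picture (384x512x3 uint8, red, green, blue); there is no depth.
- ctrl.camera_params(name): a dict with "fx", "fy", "cx", "cy" (pixels), "cam_to_world" (4x4, takes a point from camera to world coordinates). Camera axes: x right, y up, looking along -z (the intrinsics and any distortion apply to the point x, -y, -z); pixel columns grow to the right and rows downward; lengths in m; the calibration is good to about 2 mm. A picture is of the moment at which its call begins. camera_params takes no time and is no camera call.
- ctrl.close_job(): hands the job in; it is judged then, once.
The state is a dict: "clock": time; "joint_pos": joint angles; "qvel": joint speeds; "tau": joint torques, N m; "tool_pos": TCP position; "orientation": TCP orientation; "force": force on the tool from outside, world axes, zero at the start; "moment": the same for the moment, N m; "opening": finger opening in m; "gripper_force": force on a finger pad.
Only numpy, scipy, OpenCV 4.12 (cv2) and the standard library are available. Lean on these libraries where they do the work, as an engineer would, in place of code of your own. Each camera call takes 0.05 s, during which the arm holds its last target. There are 200 camera calls.

## Task

Fit the grinding cup with the orange lid, which is full of tablets, to the tablet mill: keep it upright, set its foot into the collar, turn it until its ribs mesh with the collar's grooves and slide it home. Then press it right down against the spring so that the mill runs, keep it pressed for at least three seconds without a break, and finish still holding the cup and pressing it down. Leave the blue-lidded spare cup, the ointment jar, the carton and the spatula where they are.

Things in the scene. Friction and masses are not known exactly. Their poses are not given: they have to be found in the camera images.
- cup: Grinding cup, loose, 0.24 to 0.38 kg, 124 mm tall, pink tablets seen in a clear body 60 mm across, orange lid 63 mm across (its top 96 mm up) with a bar grip. Origin at the centre of its underside, z up. Grey ribbed foot 34 mm high, core 52 mm across, tapering to 44 mm in the lowest 6 mm; its underside has a hollow 30 mm wide, 18 mm deep.
- cup_grip (a point): Point on the orange-lidded cup's axis, 118 mm above its underside, in the orange bar grip moulded on the lid: an upright bar, 54 mm long along the cup's x, 18 mm thick along its y, from 96 to 124 mm above the underside. Take it across the 18 mm. Axes as the cup's.
- cup_ribs (a point): Point on the orange-lidded cup's axis, 8 mm above its underside, level with the lower ends of its six equal upright ribs. They stand every 60 degrees round the foot, the first along the cup's +x (so the bar grip points over two opposite ribs), 8 mm wide, out to 33 mm from the axis, 26 mm high, lower ends rounded (radius 4 mm). Axes as the cup's.
- mill: Tablet mill: ivory round motor housing, does not move, 136 mm across at the foot, 120 mm at the top, 90 mm high; origin at the centre of its underside on the counter, z up. A console 47 mm high with lamp and knobs juts out on its -x side to 98 mm from the axis. In its top a grooved aluminium collar round a well with the sprung red interlock ring.
- collar (a point): Point on the mill's axis level with the collar's rim, 90 mm above the counter; axes as the mill's. The collar has six upright grooves every 60 degrees, the first along +x, each with an orange tick on the rim, 11 mm wide, out to 35 mm from the axis; lands between them reach in to 28 mm. An 18 mm drive dog on the axis, up to 20 mm below the rim, enters the cup's hollow freely.
- interlock_ring (a joint): Interlock ring, red, 50 mm across, in the well, sprung up: 0 is up (its top 24 mm below the rim), grows as it goes down, 0.008 m at the stop. Spring 7.2 N at 0, 13.6 N at the stop: more than the cup weighs. The mill runs above 0.004 m. Cup's underside: 8 mm below the rim with ribs resting on the lands, 24 mm meshed on the ring, 32 mm pressed fully down.
- spare_cup: Spare grinding cup, loose, empty, with blue lid, otherwise of the same shape and size. Origin at the centre of its underside. Leave it.
- ointment_jar: Ivory ointment jar with white cap, 71 mm across, 58 mm high, loose; origin at the centre of its underside. Leave it.
- carton: White medicine carton with green and orange bands, 46 x 104 x 58 mm high, loose; origin at the centre of its underside. Leave it.
- spatula: Ointment spatula lying flat, 222 mm long along its x, 22 mm wide, 14 mm high, dark wooden handle at -x, steel blade at +x, loose; origin on the counter at the joint of handle and blade. Leave it.

How it is judged (in metres and radians):
On the way:
1. the orange-lidded cup, meshed in the collar, is kept pressed down for three seconds (value of joint interlock_ring above 0.004 m and horizontal distance between cup and collar below 0.004 m and z of cup in the frame of collar below -0.026 m), for 3 s.
At the end, for the whole second after the job is handed in: The orange-lidded cup is meshed in the collar (within 4 mm of its axis, upright within 0.08 rad, underside over 26 mm below the rim), the fingers hold or press it with over 3 N and the interlock ring is held down over 4 mm, as it was for three seconds before (all of step 1 and angle between cup's own z axis and vertical below 0.08 rad and contact force between the fingers and cup above 3 N and linear speed of cup below 0.02 m/s); the arm keeps its last pose, push and grip.
It fails at once if the orange-lidded cup was tipped by more than 35 degrees (angle between cup's own z axis and vertical above 0.61 rad).
It fails at once if another thing on the counter was disturbed (moved by more than 20 mm or tipped) (distance of any of spare_cup, ointment_jar, carton, spatula from where it was at the start of the episode above 0.02 m or angle between spare_cup's own z axis and vertical above 0.5 rad).
It also fails if it takes over 51 s, if anything falls off the work surface, if the arm or the gripper's body presses on something with over 40 N, if the wrist force passes 120 N, or if a joint passes its speed limit or range.

## Working session

There is one attempt and no reset: what is moved stays moved. The work goes in short steps, Python scripts to look and compute and a tool call to move; the robot and the scene stay as the last step left them, time stands still between calls to the robot, and variables do not carry over. Pictures are saved under pics/ and viewed, at most 10 in all, crops included, and the job is handed in when it is done.

Besides the shell and the picture viewer there is one more tool, called as name(argument=value, ...), one argument or row to a line, values as JSON. apply_moves: Moves the arm, as the interface text tells. Its arguments: {"type":"object","properties":{"deltas":{"type":"array"}},"required":["deltas"]}

```bash
mkdir -p pics; ls
python3 - <<'E'
from plant import ctrl
import cv2
for n in ("side","top"):
    im=ctrl.snapshot(n); cv2.imwrite(f"pics/{n}0.png",im[:,:,::-1])
    p=ctrl.camera_params(n); print(n,{k:(v if k!='cam_to_world' else None) for k,v in p.items()}); print(p['cam_to_world'])
print(ctrl.get_obs())
E
```

```text
pics
side {'fx': 351.44231716522484, 'fy': 351.44231716522484, 'cx': 256.1442066891631, 'cy': 188.90942408416643, 'cam_to_world': None}
[[-0.99345178  0.06831583 -0.09157784  0.52735269]
 [-0.11276711 -0.71511603  0.68984973  0.62608706]
 [-0.01836113  0.69565941  0.71813707  0.77042606]
 [ 0.          0.          0.          1.        ]]
top {'fx': 440.9070023355412, 'fy': 440.9070023355412, 'cx': 247.30301407541592, 'cy': 197.9851245426347, 'cam_to_world': None}
[[-1.01869420e-03  9.98628411e-01 -5.23474914e-02  5.39525948e-01]
 [-9.99871254e-01 -1.78890411e-04  1.60450478e-02  1.60554011e-02]
 [ 1.60136761e-02  5.23570969e-02  9.98500023e-01  1.22588665e+00]
 [ 0.00000000e+00  0.00000000e+00  0.00000000e+00  1.00000000e+00]]
{'clock': 0.1, 'joint_pos': array([-4.82937965e+01,  2.05867545e+01,  6.39774117e-01, -1.85375284e-02,
       -7.01361799e+01, -1.65076718e+01]), 'qvel': array([-0.01041974, -0.02286149,  0.19358785,  0.048829  ,  0.02036967,
       -0.07045057]), 'tau': array([-3.85595748e-03, -5.84161484e+01,  2.93750399e+01,  7.01546386e+00,
        1.02156086e-02, -6.72681563e-05]), 'tool_pos': array([ 0.28717007, -0.61034421,  0.2008261 ]), 'orientation': array([ 1.79915315e+02, -6.92256240e-03, -1.54807775e+02]), 'force': array([-0.66826909,  0.28294322, -0.09865589]), 'moment': array([-0.00851042, -0.02108777,  0.00033692]), 'gripper_force': 0.0, 'opening': 0.08733356948559343}
```

View pics/side0.png

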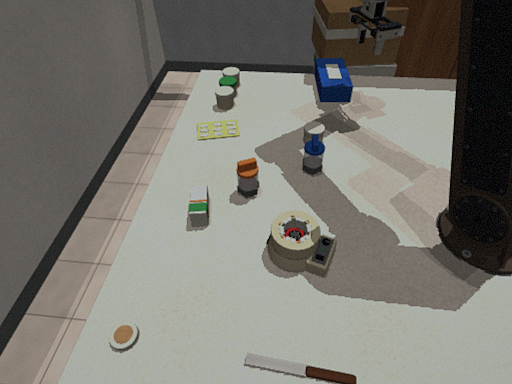

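View pics/top0.png

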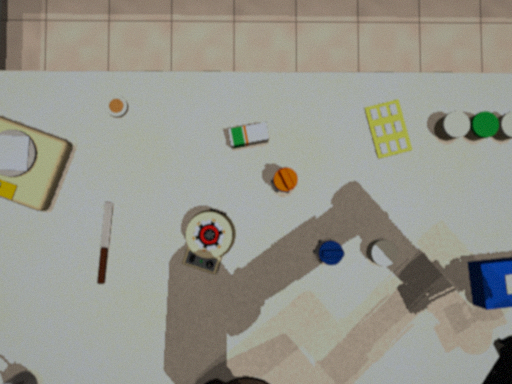

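```bash
python3 - <<'E'
import cv2,numpy as np
t=cv2.imread("pics/top0.png");s=cv2.imread("pics/side0.png")
z=lambda im,x,y,w,h:cv2.resize(im[y:y+h,x:x+w],(400,300),interpolation=cv2.INTER_CUBIC)
cv2.imwrite("pics/z0.png",np.vstack([np.hstack([z(t,266,165,40,30),z(t,169,202,80,60)]),np.hstack([z(s,217,150,60,45),z(s,256,205,80,60)])]))
E
cat > h.py <<'E'
from plant import ctrl
import numpy as np
def ray(n,u,v):
    p=ctrl.camera_params(n);M=np.array(p['cam_to_world'])
    d=M[:3,:3]@np.array([(u-p['cx'])/p['fx'],-(v-p['cy'])/p['fy'],-1]);return M[:3,3],d
def onz(n,u,v,z):
    o,d=ray(n,u,v);return o+d*(z-o[2])/d[2]
def cross(a,b):
    (o,d),(p,e)=ray("top",*a),ray("side",*b)
    s=np.linalg.lstsq(np.c_[d,-e],p-o,rcond=None)[0]
    A,B=o+d*s[0],p+e*s[1];return (A+B)/2,np.linalg.norm(A-B)
E
```

```text
(no output)
```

View pics/z0.png

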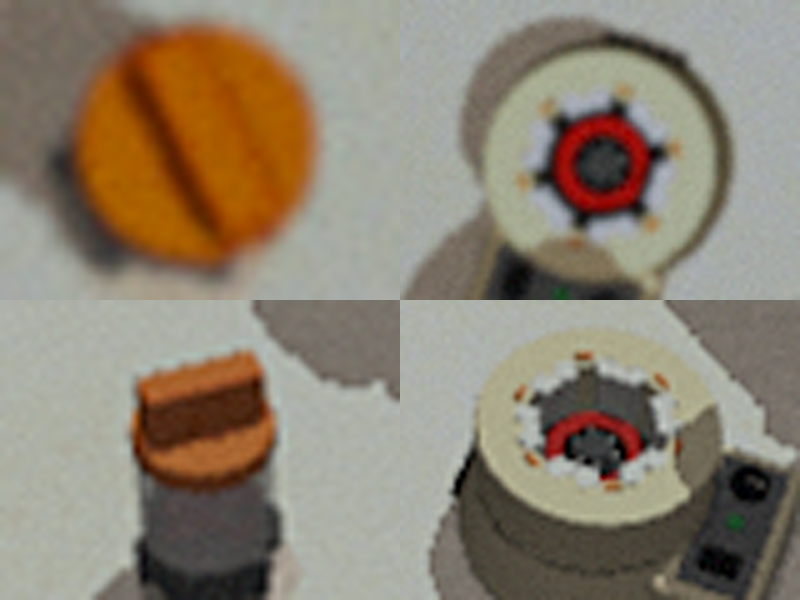

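The crops show the lid at top-view (286,180) with its bar running from upper left to lower right. The six orange ticks round the red ring centre on top-view (209,235). In the side view the bar's top face is clear.

```bash
cat >> h.py <<'E'
import cv2
def mask(im,lo,hi,c,r):
    h=cv2.cvtColor(im,cv2.COLOR_RGB2HSV);m=cv2.inRange(h,lo,hi)
    k=np.zeros_like(m);cv2.circle(k,c,r,255,-1);return m&k
E
python3 - <<'E'
from h import *
t=cv2.cvtColor(cv2.imread("pics/top0.png"),4);s=cv2.cvtColor(cv2.imread("pics/side0.png"),4)
P=[]
for n,im,pts,off in(("top",t,[(625,92),(675,150),(650,224),(573,240),(522,182),(547,105)],(169,202)),
             ("side",s,[(585,656-300),(660,381),(677,447),(613,486),(530,460),(519,395)],(256,205))):
    if n=="side": q=[((x-400)/5+off[0]-.4,(y-300)/5+off[1]-.4) for x,y in pts]
    else: q=[((x-400)/5+off[0]-.4,y/5+off[1]-.4) for x,y in pts]
    w=np.array([onz(n,*a,.09)[:2] for a in q]); c=w.mean(0)
    a=np.degrees(np.arctan2(*(w-c).T[::-1])); r=np.hypot(*(w-c).T)
    print(n,"collar",c.round(4),r.round(3),(a%60).round(1)); P.append(np.mean(q,0))
print("cross",cross(*P))
# cup
m=mask(t,(5,120,60),(20,255,255),(286,180),18)
c=cv2.minEnclosingCircle(max(cv2.findContours(m,0,1)[0],key=cv2.contourArea));M=cv2.moments(m,True);print(c,M['m10']/M['m00'],M['m01']/M['m00'])
u=(M['m10']/M['m00'],M['m01']/M['m00']);print("cup z.1",onz("top",*u,.1))
q=[(x/6.667+217-.4,(y-300)/6.667+150-.4) for x,y in((137,383),(250,353),(262,372),(145,405))]
w=np.array([onz("side",*a,.124)[:2] for a in q]);print("bar side",w.mean(0),w[1]-w[0],w[2]-w[3],[np.degrees(np.arctan2(*(d[::-1]))) for d in(w[1]-w[0],w[2]-w[3])])
print(cross(u,tuple(np.mean(q,0))))
q=[(x/10+266-.45,y/10+165-.45) for x,y in((135,65),(225,245))]
w=[onz("top",*a,.11)[:2] for a in q];d=w[1]-w[0];print("bar top",np.degrees(np.arctan2(d[1],d[0])))
# dark line: low V pixels inside lid
h=cv2.cvtColor(t,cv2.COLOR_RGB2HSV)[:,:,2].astype(float);ys,xs=np.where(cv2.erode(m,np.ones((5,5)))>0);v=h[ys,xs]
k=v<np.percentile(v,18);l=cv2.fitLine(np.c_[xs[k],ys[k]].astype(np.float32),cv2.DIST_HUBER,0,.01,.01).ravel();print(l)
d=onz("top",l[2]+5*l[0],l[3]+5*l[1],.11)-onz("top",l[2],l[3],.11);print(np.degrees(np.arctan2(d[1],d[0])))
E
```

```text
top collar [0.5048 0.0979] [0.04  0.04  0.04  0.04  0.04  0.041] [40.4 41.3 41.3 41.1 42.1 40.7]
side collar [0.5051 0.0964] [0.04  0.04  0.04  0.039 0.041 0.04 ] [40.8 42.2 41.9 42.9 41.4 43.4]
cross (array([0.50494331, 0.09781178, 0.09093615]), np.float64(0.0002679809601480408))
((284.6337585449219, 179.19427490234375), 12.115519523620605) 284.62091503267976 179.1459694989107
cup z.1 [ 0.6469544  -0.09787991  0.1       ]
bar side [ 0.64865717 -0.09821529] [-0.04456188 -0.02317377] [-0.04562829 -0.02481234] [np.float64(-152.52395656023904), np.float64(-151.4629606921587)]
(array([ 0.64632852, -0.0950161 ,  0.12675156]), np.float64(0.0038517094350881626))
bar top -153.7217209394672
[  0.46378595   0.8859473  282.61456    179.89816   ]
-152.6473746917062
```

apply_moves(
  deltas=[
    {"fingers": 87, "delta_pos": [-10, 6, -2], "angular": [0, 0, 0]},
    {"fingers": 87, "delta_pos": [-32, 18, -4], "angular": [0, 0, 0]},
    {"fingers": 87, "delta_pos": [-65, 37, -6], "angular": [0, 0, 0]},
    {"fingers": 87, "delta_pos": [-100, 57, -8], "angular": [0, 0, 0]},
    {"fingers": 87, "delta_pos": [-136, 78, -8], "angular": [0, 0, 0]},
    {"fingers": 87, "delta_pos": [-173, 99, -8], "angular": [0, 0, 0]},
    {"fingers": 87, "delta_pos": [-211, 121, -8], "angular": [0, 0, 0]},
    {"fingers": 87, "delta_pos": [-249, 142, -8], "angular": [0, 0, 0]},
    {"fingers": 87, "delta_pos": [-287, 164, -8], "angular": [0, 0, -1]},
    {"fingers": 87, "delta_pos": [-325, 186, -8], "angular": [0, 0, -2.2]},
  ],
)

```text
clock: 1.1
tool_pos: [0.503, -0.3019, 0.2098]
orientation: [-180.0, 0.0, -152.5]
force: [0.9, -0.2, -0.8]
opening: 0.0872
gripper_force: 0.0
```

apply_moves(
  deltas=[
    {"fingers": 87, "delta_pos": [-36, 19, 0], "angular": [0, 0, 0]},
    {"fingers": 87, "delta_pos": [-72, 37, 0], "angular": [0, 0, 0]},
    {"fingers": 87, "delta_pos": [-108, 56, 0], "angular": [0, 0, 0]},
    {"fingers": 87, "delta_pos": [-143, 74, 0], "angular": [0, 0, 0]},
    {"fingers": 87, "delta_pos": [-175, 91, 5], "angular": [0, 0, 0]},
    {"fingers": 87, "delta_pos": [-200, 104, 15], "angular": [0, 0, 0]},
    {"fingers": 87, "delta_pos": [-215, 112, 30], "angular": [0, 0, 0]},
    {"fingers": 87, "delta_pos": [-222, 116, 45], "angular": [0, 0, 0]},
    {"fingers": 87, "delta_pos": [-222, 116, 50], "angular": [0, 0, 0]},
    {"fingers": 87, "delta_pos": [-222, 116, 50], "angular": [0, 0, 0]},
  ],
)

```text
clock: 2.1
tool_pos: [0.6446, -0.0996, 0.1582]
orientation: [179.9, -0.1, -152.6]
force: [-0.4, -0.8, -0.7]
opening: 0.0871
gripper_force: 0.0
```

Run:
```python
from h import *
for n in ("side","top"): cv2.imwrite(f"pics/{n}1.png",ctrl.snapshot(n)[:,:,::-1])
z=lambda im,x,y:cv2.resize(im[y:y+75,x:x+100],(400,300),interpolation=cv2.INTER_CUBIC)
cv2.imwrite("pics/z1.png",np.hstack([z(cv2.imread("pics/side1.png"),200,130),z(cv2.imread("pics/top1.png"),236,145)]))
print(ctrl.get_obs()['tool_pos'],ctrl.get_obs()['orientation'])
```

```text
[ 0.64562219 -0.10003241  0.16008559] [-1.79979104e+02  2.39637582e-03 -1.52656643e+02]
```

View pics/z1.png

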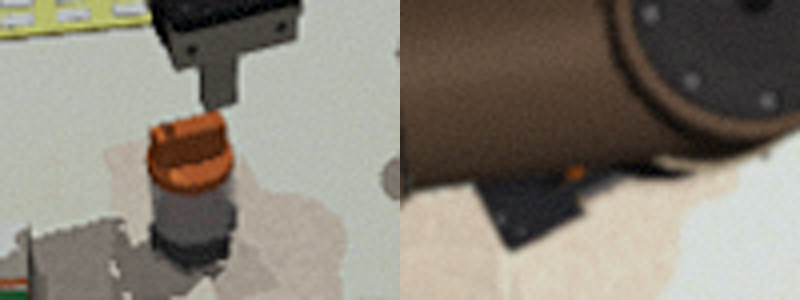

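The side view shows a finger above and in line with the bar; the top view is hidden by the arm. I'll descend onto the grip and close.

apply_moves(
  deltas=[
    {"fingers": 87, "delta_pos": [-2, 1, 8], "angular": [0, 0, 0]},
    {"fingers": 87, "delta_pos": [-2, 1, 22], "angular": [0, 0, 0]},
    {"fingers": 87, "delta_pos": [-2, 1, 38], "angular": [0, 0, 0]},
    {"fingers": 87, "delta_pos": [-2, 1, 50], "angular": [0, 0, 0]},
    {"fingers": 87, "delta_pos": [-2, 1, 57], "angular": [0, 0, 0]},
    {"fingers": 87, "delta_pos": [-2, 1, 60], "angular": [0, 0, 0]},
    {"fingers": 87, "delta_pos": [-2, 1, 60], "angular": [0, 0, 0]},
    {"fingers": 60, "delta_pos": [-2, 1, 60], "angular": [0, 0, 0]},
    {"fingers": 40, "delta_pos": [-2, 1, 60], "angular": [0, 0, 0]},
    {"fingers": 28, "delta_pos": [-2, 1, 60], "angular": [0, 0, 0]},
  ],
)

```text
clock: 3.2
tool_pos: [0.6476, -0.0971, 0.1002]
orientation: [-180.0, 0.1, -152.6]
force: [0.2, -0.2, -0.1]
opening: 0.0687
gripper_force: 0.0
```

apply_moves(
  deltas=[
    {"fingers": 24, "delta_pos": [0, 0, 0], "angular": [0, 0, 0]},
    {"fingers": 22, "delta_pos": [0, 0, 0], "angular": [0, 0, 0]},
    {"fingers": 20, "delta_pos": [0, 0, 0], "angular": [0, 0, 0]},
    {"fingers": 10, "delta_pos": [0, 0, 0], "angular": [0, 0, 0]},
    {"fingers": 0, "delta_pos": [0, 0, 0], "angular": [0, 0, 0]},
    {"fingers": 0, "delta_pos": [0, 0, 0], "angular": [0, 0, 0]},
    {"fingers": 0, "delta_pos": [0, 0, 0], "angular": [0, 0, 0]},
  ],
)

```text
clock: 3.9
tool_pos: [0.6473, -0.0971, 0.0996]
orientation: [180.0, -0.0, -152.6]
force: [0.2, -0.7, -0.2]
opening: 0.0126
gripper_force: 0.0
```

Run:
```python
from h import *
print(ctrl.get_obs())
```

```text
{'clock': 3.9, 'joint_pos': array([ 8.50719592e+00,  2.30279833e+01, -9.59171048e+00,  1.36249999e-03,
       -5.73866906e+01, -7.11093926e+01]), 'qvel': array([-0.13243136,  0.05528452,  0.04445509,  0.03078008, -0.00143462,
        0.02696121]), 'tau': array([ 9.02731845e-04, -5.84119070e+01,  2.61914831e+01,  6.24941066e+00,
       -6.35228399e-02, -1.25906404e-04]), 'tool_pos': array([ 0.64725663, -0.0971257 ,  0.09961533]), 'orientation': array([ 1.79999019e+02, -6.41199061e-03, -1.52601462e+02]), 'force': array([ 0.22879188, -0.72170836, -0.18565441]), 'moment': array([ 0.03820889, -0.02128259,  0.02726225]), 'gripper_force': 0.0, 'opening': 0.01260487291779759}
```

The opening is below 18 mm with no force, so the grip may have missed. Looking.

Run:
```python
from h import *
for n in ("side","top"): cv2.imwrite(f"pics/{n}2.png",ctrl.snapshot(n)[:,:,::-1])
z=lambda im,x,y:cv2.resize(im[y:y+75,x:x+100],(400,300),interpolation=cv2.INTER_CUBIC)
cv2.imwrite("pics/z2.png",np.hstack([z(cv2.imread("pics/side2.png"),200,130),z(cv2.imread("pics/top2.png"),236,145)]))
o=ctrl.get_obs();print(o['tool_pos'],o['opening'],o['gripper_force'])
```

```text
[ 0.647286   -0.09712889  0.09965184] 0.0044813894310332435 0.0
```

View pics/z2.png

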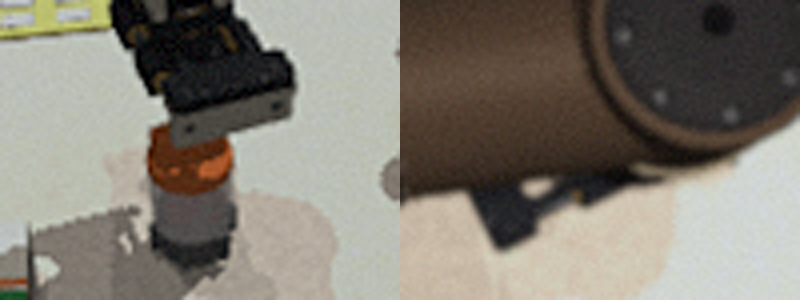

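Run:
```python
from h import *
def proj(n,P):
    p=ctrl.camera_params(n);M=np.array(p['cam_to_world']);q=M[:3,:3].T@(np.array(P)-M[:3,3]);return np.array([p['cx']+p['fx']*q[0]/-q[2],p['cy']-p['fy']*q[1]/-q[2]]).round(1)
ty=np.array([-.46,.888,0]);T=np.array([.6455,-.1,.16])
print("open z1:",[((proj("side",T+s*ty)-[200,130])*4).round() for s in(-.065,-.044,0,.044,.065)])
T=np.array([.6473,-.0971,.0997]);print("now z2",[((proj("side",T+s*ty+[0,0,h])-[200,130])*4).round() for s,h in((0,0),(.02,0),(0,.019),(0,.066),(.039,.066),(.0965,.066))])
print("cup bar top ctr",((proj("side",[.6465,-.098,.124])-[200,130])*4).round(),"top",((proj("top",[.6465,-.098,.096])-[236,145])*4))
print("lid ctr", ((proj("side",[.6465,-.098,.096])-[200,130])*4).round())
for n in ("side0","side1","side2"):
    m=mask(cv2.cvtColor(cv2.imread(f"pics/{n}.png"),4),(4,120,40),(18,255,255),(247,170),16);print(n,cv2.boundingRect(m))
```

```text
open z1: [array([157.,  29.]), array([167.,  46.]), array([189.,  84.]), array([212., 124.]), array([223., 144.])]
now z2 [array([189., 152.]), array([198., 170.]), array([188., 132.]), array([185.,  80.]), array([205., 115.]), array([237., 171.])]
cup bar top ctr [189. 126.] top [194. 138.]
lid ctr [190. 156.]
side0 (237, 158, 21, 21)
side1 (237, 158, 21, 21)
side2 (237, 161, 21, 18)
```

apply_moves(
  deltas=[
    {"fingers": 0, "delta_pos": [0, 0, -10], "angular": [0, 0, 0]},
    {"fingers": 0, "delta_pos": [0, 0, -30], "angular": [0, 0, 0]},
    {"fingers": 0, "delta_pos": [0, 0, -55], "angular": [0, 0, 0]},
    {"fingers": 0, "delta_pos": [0, 0, -75], "angular": [0, 0, 0]},
    {"fingers": 0, "delta_pos": [0, 0, -80], "angular": [0, 0, 0]},
    {"fingers": 0, "delta_pos": [0, 0, -80], "angular": [0, 0, 0]},
  ],
)

```text
clock: 4.6
tool_pos: [0.6478, -0.0971, 0.1811]
orientation: [-180.0, 0.1, -152.6]
force: [0.4, -0.5, -0.4]
opening: 0.0006
gripper_force: 0.0
```

Run:
```python
from h import *
for n in ("side","top"): cv2.imwrite(f"pics/{n}3.png",ctrl.snapshot(n)[:,:,::-1])
z=lambda im,x,y:cv2.resize(im[y:y+100,x:x+133],(800,600),interpolation=cv2.INTER_CUBIC)
cv2.imwrite("pics/z3.png",z(cv2.imread("pics/side3.png"),185,95))
o=ctrl.get_obs();print(o['tool_pos'],o['opening'],o['gripper_force'],ctrl.hold_point_z)
```

```text
[ 0.64679427 -0.0970557   0.17904046] 0.00024479784650938396 0.0 0.0188
```

View pics/z3.png

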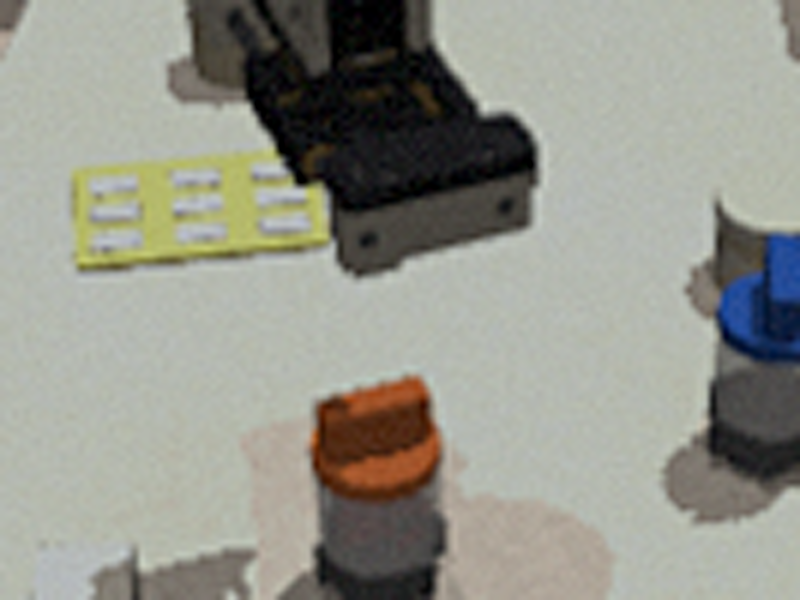

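Run:
```python
from h import *
def proj(n,P):
    p=ctrl.camera_params(n);M=np.array(p['cam_to_world']);q=M[:3,:3].T@(np.array(P)-M[:3,3]);return np.array([p['cx']+p['fx']*q[0]/-q[2],p['cy']-p['fy']*q[1]/-q[2]]).round(1)
a=np.radians(-154.8);ty=np.array([np.sin(a),-np.cos(a),0]);tx=np.array([np.cos(a),np.sin(a),0])
T=np.array([.2872,-.6103,.2008])
f=lambda P:((proj("side",P)-[340,0])*6).round()
print("start tcp",f(T),"finger tips in/out",f(T+.044*ty),f(T+.065*ty),f(T-.044*ty),"body",[f(T+s*.0965*ty+w*.039*tx+[0,0,.066]) for s in(-1,1) for w in(-1,1)])
f=lambda P:((proj("side",P)-[185,95])*6).round()
a=np.radians(-152.6);ty=np.array([np.sin(a),-np.cos(a),0]);tx=np.array([np.cos(a),np.sin(a),0]);T=np.array([.6468,-.097,.179])
print("z3 tcp",f(T),"body",[f(T+s*.0965*ty+w*.039*tx+[0,0,.066]) for s in(-1,1) for w in(-1,1)],"bar",f([.6465,-.098,.124]))
im=cv2.imread("pics/side0.png")[0:60,340:440];t3=cv2.imread("pics/top3.png")[90:240,200:400]
cv2.imwrite("pics/z4.png",np.vstack([cv2.resize(im,(600,360),interpolation=cv2.INTER_CUBIC)[:300],cv2.resize(t3,(400,300))[:, :].repeat(1,1) if 0 else np.pad(cv2.resize(t3,(400,300)),((0,0),(0,200),(0,0)))]))
```

```text
start tcp [157. 332.] finger tips in/out [198. 364.] [218. 380.] [119. 301.] body [array([ 36., 165.]), array([152., 146.]), array([214., 300.]), array([341., 277.])]
z3 tcp [368. 307.] body [array([206.,  85.]), array([371.,  48.]), array([350., 344.]), array([537., 295.])] bar [373. 398.]
```

View pics/z4.png

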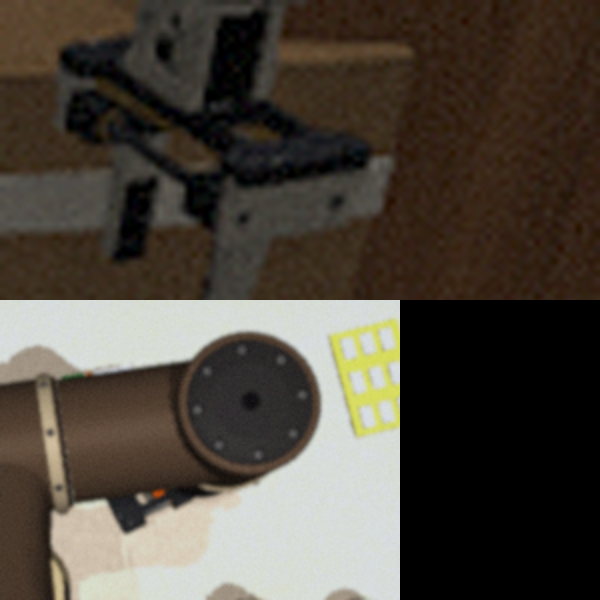

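Run:
```python
from h import *
a=np.radians(-152.6);ty=np.array([np.sin(a),-np.cos(a),0]);tx=np.array([np.cos(a),np.sin(a),0]);T=np.array([.6468,-.097,.179])
for b in ((274,132),(274,120)):
    P,g=cross((261,206),b);d=P-T;print(P.round(3),"gap",g.round(4),"rel tx,ty,z",(d@tx).round(3),(d@ty).round(3),d[2].round(3))
```

```text
[ 0.571 -0.029  0.281] gap 0.0024 rel tx,ty,z 0.036 0.096 0.102
[ 0.57  -0.027  0.315] gap 0.0007 rel tx,ty,z 0.036 0.097 0.136
```

The near end of the gripper body triangulates to the expected place sideways, but about 36 mm higher than the reported TCP implies. The reported TCP z is therefore about 36 mm too low, which explains the miss above the bar. I'll open part way and lower until I feel the lid.

apply_moves(
  deltas=[
    {"fingers": 50, "delta_pos": [0, 0, 20], "angular": [0, 0, 0]},
    {"fingers": 50, "delta_pos": [0, 0, 40], "angular": [0, 0, 0]},
    {"fingers": 50, "delta_pos": [0, 0, 60], "angular": [0, 0, 0]},
    {"fingers": 50, "delta_pos": [0, 0, 70], "angular": [0, 0, 0]},
    {"fingers": 50, "delta_pos": [0, 0, 75], "angular": [0, 0, 0]},
    {"fingers": 50, "delta_pos": [0, 0, 75], "angular": [0, 0, 0]},
    {"fingers": 50, "delta_pos": [0, 0, 75], "angular": [0, 0, 0]},
    {"fingers": 50, "delta_pos": [0, 0, 75], "angular": [0, 0, 0]},
  ],
)

```text
clock: 5.5
tool_pos: [0.6479, -0.0971, 0.1057]
orientation: [-180.0, 0.1, -152.6]
force: [0.3, 1.0, -0.5]
opening: 0.0491
gripper_force: 0.0
```

apply_moves(
  deltas=[
    {"fingers": 34, "delta_pos": [0, 0, 7], "angular": [0, 0, 0]},
    {"fingers": 34, "delta_pos": [0, 0, 14], "angular": [0, 0, 0]},
    {"fingers": 34, "delta_pos": [0, 0, 20], "angular": [0, 0, 0]},
    {"fingers": 34, "delta_pos": [0, 0, 25], "angular": [0, 0, 0]},
    {"fingers": 34, "delta_pos": [0, 0, 28], "angular": [0, 0, 0]},
    {"fingers": 34, "delta_pos": [0, 0, 30], "angular": [0, 0, 0]},
    {"fingers": 34, "delta_pos": [0, 0, 30], "angular": [0, 0, 0]},
  ],
)

```text
clock: 6.2
tool_pos: [0.6472, -0.0972, 0.0743]
orientation: [180.0, -0.0, -152.6]
force: [-0.5, 0.1, -0.5]
opening: 0.0338
gripper_force: 0.0
```

apply_moves(
  deltas=[
    {"fingers": 34, "delta_pos": [0, 0, 3], "angular": [0, 0, 0]},
    {"fingers": 34, "delta_pos": [0, 0, 6], "angular": [0, 0, 0]},
    {"fingers": 34, "delta_pos": [0, 0, 8], "angular": [0, 0, 0]},
    {"fingers": 34, "delta_pos": [0, 0, 8], "angular": [0, 0, 0]},
  ],
)

```text
clock: 6.6
tool_pos: [0.6493, -0.0969, 0.0711]
orientation: [-179.8, 0.3, -152.5]
force: [-7.0, 3.4, 24.6]
opening: 0.0342
gripper_force: 12.1
```

apply_moves(
  deltas=[
    {"fingers": 34, "delta_pos": [0, 0, 1], "angular": [0, 0, 0]},
    {"fingers": 34, "delta_pos": [0, 0, 2], "angular": [0, 0, 0]},
    {"fingers": 34, "delta_pos": [0, 0, 2], "angular": [0, 0, 0]},
  ],
)

```text
clock: 6.9
tool_pos: [0.65, -0.0969, 0.071]
orientation: [-179.8, 0.4, -152.5]
force: [-9.7, 5.3, 34.3]
opening: 0.034
gripper_force: 17.4
```

apply_moves(
  deltas=[
    {"fingers": 34, "delta_pos": [0, 0, 1], "angular": [0, 0, 0]},
    {"fingers": 34, "delta_pos": [0, 0, 2], "angular": [0, 0, 0]},
    {"fingers": 34, "delta_pos": [0, 0, 2], "angular": [0, 0, 0]},
  ],
)

```text
clock: 7.2
tool_pos: [0.6509, -0.0967, 0.071]
orientation: [-179.7, 0.5, -152.4]
force: [-12.2, 7.8, 46.5]
opening: 0.0343
gripper_force: 22.8
```

apply_moves(
  deltas=[
    {"fingers": 34, "delta_pos": [0, 0, -6], "angular": [0, 0, 0]},
    {"fingers": 34, "delta_pos": [0, 0, -11], "angular": [0, 0, 0]},
    {"fingers": 34, "delta_pos": [0, 0, -11], "angular": [0, 0, 0]},
  ],
)

```text
clock: 7.5
tool_pos: [0.6476, -0.0971, 0.0742]
orientation: [-180.0, 0.1, -152.6]
force: [0.5, -0.3, 0.0]
opening: 0.0339
gripper_force: 0.0
```

apply_moves(
  deltas=[
    {"fingers": 24, "delta_pos": [0, 0, 0], "angular": [0, 0, 0]},
    {"fingers": 20, "delta_pos": [0, 0, 0], "angular": [0, 0, 0]},
    {"fingers": 16, "delta_pos": [0, 0, 0], "angular": [0, 0, 0]},
    {"fingers": 8, "delta_pos": [0, 0, 0], "angular": [0, 0, 0]},
    {"fingers": 0, "delta_pos": [0, 0, 0], "angular": [0, 0, 0]},
    {"fingers": 0, "delta_pos": [0, 0, 0], "angular": [0, 0, 0]},
  ],
)

```text
clock: 8.1
tool_pos: [0.6467, -0.0971, 0.073]
orientation: [180.0, -0.1, -152.6]
force: [0.1, -0.5, -2.7]
opening: 0.0178
gripper_force: 30.0
```

The grip is good: 17.8 mm opening at 30 N. Lifting now.

apply_moves(
  deltas=[
    {"fingers": 0, "delta_pos": [0, 0, -5], "angular": [0, 0, 0]},
    {"fingers": 0, "delta_pos": [0, 0, -15], "angular": [0, 0, 0]},
    {"fingers": 0, "delta_pos": [0, 0, -30], "angular": [0, 0, 0]},
    {"fingers": 0, "delta_pos": [0, 0, -50], "angular": [0, 0, 0]},
    {"fingers": 0, "delta_pos": [0, 0, -70], "angular": [0, 0, 0]},
    {"fingers": 0, "delta_pos": [0, 0, -90], "angular": [0, 0, 0]},
    {"fingers": 0, "delta_pos": [0, 0, -108], "angular": [0, 0, 0]},
    {"fingers": 0, "delta_pos": [0, 0, -120], "angular": [0, 0, 0]},
    {"fingers": 0, "delta_pos": [0, 0, -128], "angular": [0, 0, 0]},
    {"fingers": 0, "delta_pos": [0, 0, -130], "angular": [0, 0, 0]},
  ],
)

```text
clock: 9.1
tool_pos: [0.6475, -0.0971, 0.2047]
orientation: [-180.0, 0.1, -152.6]
force: [0.8, 0.5, -3.8]
opening: 0.0179
gripper_force: 30.0
```

apply_moves(
  deltas=[
    {"fingers": 0, "delta_pos": [1, 5, 0], "angular": [0, 0, 0]},
    {"fingers": 0, "delta_pos": [2, 17, 0], "angular": [0, 0, 0]},
    {"fingers": 0, "delta_pos": [5, 37, 0], "angular": [0, 0, 0]},
    {"fingers": 0, "delta_pos": [9, 62, 0], "angular": [0, 0, -2]},
    {"fingers": 0, "delta_pos": [13, 90, 0], "angular": [0, 0, -4]},
    {"fingers": 0, "delta_pos": [17, 118, 0], "angular": [0, 0, -6]},
    {"fingers": 0, "delta_pos": [22, 146, 0], "angular": [0, 0, -8]},
    {"fingers": 0, "delta_pos": [26, 174, 0], "angular": [0, 0, -10]},
    {"fingers": 0, "delta_pos": [30, 200, 0], "angular": [0, 0, -12]},
    {"fingers": 0, "delta_pos": [33, 220, 0], "angular": [0, 0, -13.9]},
  ],
)

```text
clock: 10.1
tool_pos: [0.5147, 0.0843, 0.203]
orientation: [180.0, -0.0, -138.6]
force: [0.1, -0.6, -3.9]
opening: 0.0174
gripper_force: 30.0
```

apply_moves(
  deltas=[
    {"fingers": 0, "delta_pos": [-1, 9, 3], "angular": [0, 0, 0]},
    {"fingers": 0, "delta_pos": [-2, 15, 10], "angular": [0, 0, 0]},
    {"fingers": 0, "delta_pos": [-2, 19, 18], "angular": [0, 0, 0]},
    {"fingers": 0, "delta_pos": [-2, 19, 22], "angular": [0, 0, 0]},
    {"fingers": 0, "delta_pos": [-2, 19, 22], "angular": [0, 0, 0]},
  ],
)

```text
clock: 10.6
tool_pos: [0.5053, 0.098, 0.1804]
orientation: [180.0, -0.1, -138.7]
force: [0.2, -0.5, -2.7]
opening: 0.0182
gripper_force: 30.0
```

Run:
```python
from h import *
s=ctrl.snapshot("side")
cv2.imwrite("pics/side5.png",s[:,:,::-1])
def proj(n,P):
    p=ctrl.camera_params(n);M=np.array(p['cam_to_world']);q=M[:3,:3].T@(np.array(P)-M[:3,3]);return np.array([p['cx']+p['fx']*q[0]/-q[2],p['cy']-p['fy']*q[1]/-q[2]])
c=proj("side",[.505,.0975,.2]);print(c)
x,y=int(c[0]-50),int(c[1]-35);print(x,y)
cv2.imwrite("pics/z5.png",cv2.resize(s[y:y+112,x:x+150,::-1],(800,597),interpolation=cv2.INTER_CUBIC))
o=ctrl.get_obs();print(o['tool_pos'],o['orientation'],o['force'])
```

```text
[298.14348403 198.16975899]
248 163
[0.50570387 0.09800409 0.18101021] [ 1.79995896e+02 -8.07260775e-02 -1.38747156e+02] [-0.98505168 -0.616205   -3.51264404]
```

View pics/z5.png

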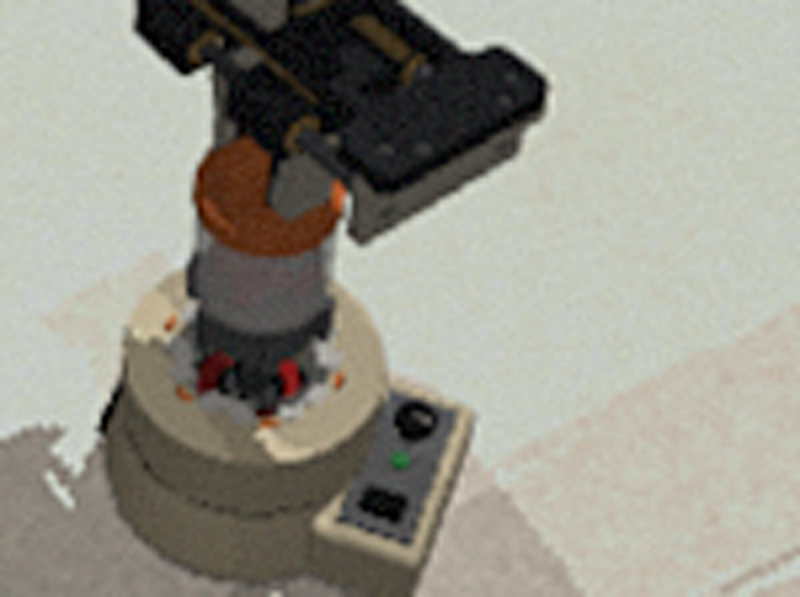

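The side view shows the cup hanging upright over the collar, with the lid centred near crop x 270 (267 expected). Lowering with force checks.

apply_moves(
  deltas=[
    {"fingers": 0, "delta_pos": [0, 0, 4], "angular": [0, 0, 0]},
    {"fingers": 0, "delta_pos": [0, 0, 10], "angular": [0, 0, 0]},
    {"fingers": 0, "delta_pos": [0, 0, 16], "angular": [0, 0, 0]},
    {"fingers": 0, "delta_pos": [0, 0, 20], "angular": [0, 0, 0]},
    {"fingers": 0, "delta_pos": [0, 0, 22], "angular": [0, 0, 0]},
    {"fingers": 0, "delta_pos": [0, 0, 22], "angular": [0, 0, 0]},
  ],
)

```text
clock: 11.25
tool_pos: [0.5055, 0.0985, 0.1593]
orientation: [180.0, -0.0, -138.7]
force: [1.0, 0.3, -3.4]
opening: 0.0181
gripper_force: 30.0
```

apply_moves(
  deltas=[
    {"fingers": 0, "delta_pos": [0, 0, 2], "angular": [0, 0, 0]},
    {"fingers": 0, "delta_pos": [0, 0, 4], "angular": [0, 0, 0]},
    {"fingers": 0, "delta_pos": [0, 0, 6], "angular": [0, 0, 0]},
    {"fingers": 0, "delta_pos": [0, 0, 6], "angular": [0, 0, 0]},
  ],
)

```text
clock: 11.65
tool_pos: [0.5055, 0.0985, 0.1534]
orientation: [180.0, -0.0, -138.7]
force: [-0.6, -0.4, -3.5]
opening: 0.0179
gripper_force: 30.0
```

apply_moves(
  deltas=[
    {"fingers": 0, "delta_pos": [0, 0, 2], "angular": [0, 0, 0]},
    {"fingers": 0, "delta_pos": [0, 0, 4], "angular": [0, 0, 0]},
    {"fingers": 0, "delta_pos": [0, 0, 4], "angular": [0, 0, 0]},
  ],
)

```text
clock: 11.95
tool_pos: [0.5055, 0.0985, 0.1493]
orientation: [180.0, -0.0, -138.7]
force: [-0.4, -0.2, -3.7]
opening: 0.0177
gripper_force: 30.0
```

apply_moves(
  deltas=[
    {"fingers": 0, "delta_pos": [0, 0, 2], "angular": [0, 0, 0]},
    {"fingers": 0, "delta_pos": [0, 0, 4], "angular": [0, 0, 0]},
    {"fingers": 0, "delta_pos": [0, 0, 6], "angular": [0, 0, 0]},
    {"fingers": 0, "delta_pos": [0, 0, 8], "angular": [0, 0, 0]},
    {"fingers": 0, "delta_pos": [0, 0, 8], "angular": [0, 0, 0]},
  ],
)

```text
clock: 12.45
tool_pos: [0.5055, 0.0985, 0.1413]
orientation: [180.0, -0.0, -138.7]
force: [-0.4, -1.1, -2.7]
opening: 0.0179
gripper_force: 30.0
```

Still free at about 22 mm below the rim, so the ribs are meshed. Pressing against the spring.

apply_moves(
  deltas=[
    {"fingers": 0, "delta_pos": [0, 0, 2], "angular": [0, 0, 0]},
    {"fingers": 0, "delta_pos": [0, 0, 4], "angular": [0, 0, 0]},
    {"fingers": 0, "delta_pos": [0, 0, 6], "angular": [0, 0, 0]},
    {"fingers": 0, "delta_pos": [0, 0, 6], "angular": [0, 0, 0]},
    {"fingers": 0, "delta_pos": [0, 0, 6], "angular": [0, 0, 0]},
  ],
)

```text
clock: 12.95
tool_pos: [0.5059, 0.0986, 0.1363]
orientation: [-180.0, 0.0, -138.7]
force: [-3.0, -1.0, 5.6]
opening: 0.0176
gripper_force: 30.0
```

apply_moves(
  deltas=[
    {"fingers": 0, "delta_pos": [0, 0, 2], "angular": [0, 0, 0]},
    {"fingers": 0, "delta_pos": [0, 0, 4], "angular": [0, 0, 0]},
    {"fingers": 0, "delta_pos": [0, 0, 6], "angular": [0, 0, 0]},
    {"fingers": 0, "delta_pos": [0, 0, 6], "angular": [0, 0, 0]},
    {"fingers": 0, "delta_pos": [0, 0, 6], "angular": [0, 0, 0]},
  ],
)

```text
clock: 13.45
tool_pos: [0.5061, 0.0985, 0.1308]
orientation: [-180.0, 0.0, -138.7]
force: [-3.6, -0.2, 9.5]
opening: 0.0177
gripper_force: 30.0
```

apply_moves(
  deltas=[
    {"fingers": 0, "delta_pos": [0, 0, 1], "angular": [0, 0, 0]},
    {"fingers": 0, "delta_pos": [0, 0, 2], "angular": [0, 0, 0]},
    {"fingers": 0, "delta_pos": [0, 0, 3], "angular": [0, 0, 0]},
    {"fingers": 0, "delta_pos": [0, 0, 3], "angular": [0, 0, 0]},
    {"fingers": 0, "delta_pos": [0, 0, 3], "angular": [0, 0, 0]},
  ],
)

```text
clock: 13.95
tool_pos: [0.5069, 0.0985, 0.1302]
orientation: [-179.9, 0.2, -138.6]
force: [-10.3, -2.3, 28.9]
opening: 0.0175
gripper_force: 30.1
```

On the stop at 29 N. Easing 1 mm and holding.

apply_moves(
  deltas=[
    {"fingers": 0, "delta_pos": [0, 0, -1], "angular": [0, 0, 0]},
    {"fingers": 0, "delta_pos": [0, 0, -1], "angular": [0, 0, 0]},
    {"fingers": 0, "delta_pos": [0, 0, -1], "angular": [0, 0, 0]},
    {"fingers": 0, "delta_pos": [0, 0, -1], "angular": [0, 0, 0]},
    {"fingers": 0, "delta_pos": [0, 0, -1], "angular": [0, 0, 0]},
    {"fingers": 0, "delta_pos": [0, 0, -1], "angular": [0, 0, 0]},
    {"fingers": 0, "delta_pos": [0, 0, -1], "angular": [0, 0, 0]},
    {"fingers": 0, "delta_pos": [0, 0, -1], "angular": [0, 0, 0]},
    {"fingers": 0, "delta_pos": [0, 0, -1], "angular": [0, 0, 0]},
    {"fingers": 0, "delta_pos": [0, 0, -1], "angular": [0, 0, 0]},
  ],
)

```text
clock: 14.95
tool_pos: [0.5067, 0.0985, 0.1302]
orientation: [-179.9, 0.1, -138.7]
force: [-7.1, -1.4, 19.9]
opening: 0.0179
gripper_force: 30.0
```

apply_moves(
  deltas=[
    {"fingers": 0, "delta_pos": [0, 0, 0], "angular": [0, 0, 0]},
    {"fingers": 0, "delta_pos": [0, 0, 0], "angular": [0, 0, 0]},
    {"fingers": 0, "delta_pos": [0, 0, 0], "angular": [0, 0, 0]},
    {"fingers": 0, "delta_pos": [0, 0, 0], "angular": [0, 0, 0]},
    {"fingers": 0, "delta_pos": [0, 0, 0], "angular": [0, 0, 0]},
    {"fingers": 0, "delta_pos": [0, 0, 0], "angular": [0, 0, 0]},
    {"fingers": 0, "delta_pos": [0, 0, 0], "angular": [0, 0, 0]},
    {"fingers": 0, "delta_pos": [0, 0, 0], "angular": [0, 0, 0]},
    {"fingers": 0, "delta_pos": [0, 0, 0], "angular": [0, 0, 0]},
    {"fingers": 0, "delta_pos": [0, 0, 0], "angular": [0, 0, 0]},
  ],
)

```text
clock: 15.95
tool_pos: [0.5067, 0.0985, 0.1303]
orientation: [-179.9, 0.1, -138.7]
force: [-7.6, -1.1, 19.7]
opening: 0.0178
gripper_force: 30.0
```

apply_moves(
  deltas=[
    {"fingers": 0, "delta_pos": [0, 0, 0], "angular": [0, 0, 0]},
    {"fingers": 0, "delta_pos": [0, 0, 0], "angular": [0, 0, 0]},
    {"fingers": 0, "delta_pos": [0, 0, 0], "angular": [0, 0, 0]},
    {"fingers": 0, "delta_pos": [0, 0, 0], "angular": [0, 0, 0]},
    {"fingers": 0, "delta_pos": [0, 0, 0], "angular": [0, 0, 0]},
    {"fingers": 0, "delta_pos": [0, 0, 0], "angular": [0, 0, 0]},
    {"fingers": 0, "delta_pos": [0, 0, 0], "angular": [0, 0, 0]},
    {"fingers": 0, "delta_pos": [0, 0, 0], "angular": [0, 0, 0]},
    {"fingers": 0, "delta_pos": [0, 0, 0], "angular": [0, 0, 0]},
    {"fingers": 0, "delta_pos": [0, 0, 0], "angular": [0, 0, 0]},
  ],
)

```text
clock: 16.95
tool_pos: [0.5067, 0.0985, 0.1303]
orientation: [-179.9, 0.1, -138.6]
force: [-6.8, -2.0, 20.8]
opening: 0.0177
gripper_force: 30.0
```

apply_moves(
  deltas=[
    {"fingers": 0, "delta_pos": [0, 0, 0], "angular": [0, 0, 0]},
    {"fingers": 0, "delta_pos": [0, 0, 0], "angular": [0, 0, 0]},
    {"fingers": 0, "delta_pos": [0, 0, 0], "angular": [0, 0, 0]},
    {"fingers": 0, "delta_pos": [0, 0, 0], "angular": [0, 0, 0]},
    {"fingers": 0, "delta_pos": [0, 0, 0], "angular": [0, 0, 0]},
    {"fingers": 0, "delta_pos": [0, 0, 0], "angular": [0, 0, 0]},
    {"fingers": 0, "delta_pos": [0, 0, 0], "angular": [0, 0, 0]},
    {"fingers": 0, "delta_pos": [0, 0, 0], "angular": [0, 0, 0]},
    {"fingers": 0, "delta_pos": [0, 0, 0], "angular": [0, 0, 0]},
    {"fingers": 0, "delta_pos": [0, 0, 0], "angular": [0, 0, 0]},
  ],
)

```text
clock: 17.95
tool_pos: [0.5067, 0.0985, 0.1303]
orientation: [-179.9, 0.1, -138.6]
force: [-7.2, -1.9, 20.2]
opening: 0.018
gripper_force: 30.0
```

Run:
```python
from h import *
s=ctrl.snapshot("side")
cv2.imwrite("pics/z6.png",cv2.resize(s[163:275,248:398,::-1],(800,597),interpolation=cv2.INTER_CUBIC))
```

```text
(no output)
```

View pics/z6.png

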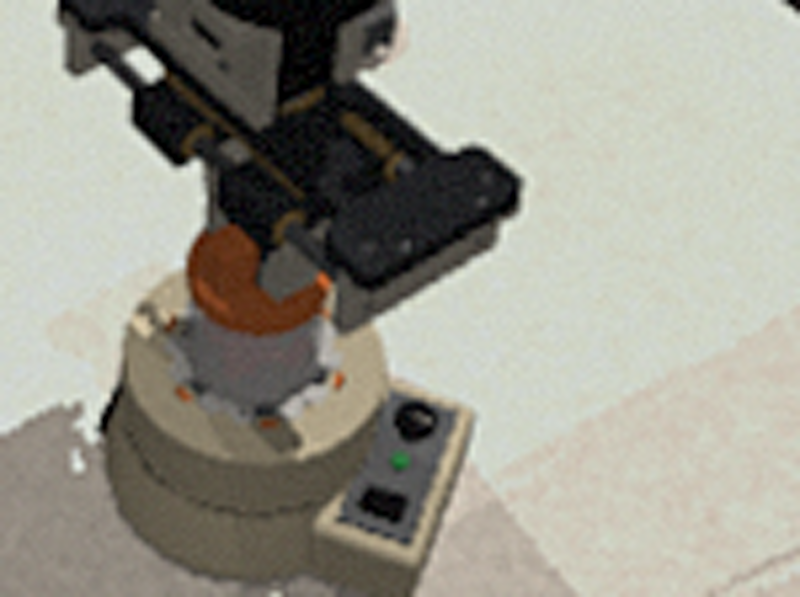

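The foot is fully down in the collar: the body disappears at the rim around crop (255,410), the cup is upright and centred, and the ring is on its stop. It has been held for 4 s, so I'll hand it in.

```bash
python3 -c "
from plant import ctrl
print(ctrl.close_job())"
```

```text
the job is handed in; nothing more can be done
None
```

The orange-lidded cup is meshed in the collar and was held pressed on the spring's stop at about 20 N for 4 s; I handed the job in at about 18 s with the gripper still holding and pressing it (no verdict was returned).

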